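# Load a sealed microplate under the hold-down spring of a plate warmer and start it

### The arm

A 6-joint arm with a two-finger parallel gripper is mounted at the origin on a cart in front of the work surface, level with it; the furniture and walls round the work are solid. World frame = base frame: x ahead of the robot, y to its left, z up, the work surface at z = 0. Lengths are in m, angles in degrees, forces in N, time in s.
With the tool pointing down it reaches from about 0.275 to 0.75 m from the base axis. Payload 10.2 kg.
Tool frame: the origin (TCP) lies on the centre line of the jaws, within the pads' length; the fingertips stand bot.tips_ahead ahead of it and the grasp point (between the pads) lies 3 mm ahead of it (bot.tips_ahead is the distance from the TCP to the fingertips, in m); z points along the fingers, y is the line along which they close (so a half turn about z gives the same grasp; the last joint's range is limited). The gripper opens to 88 mm and grips with 3 to 60 N. Pads are 18 mm wide; open, the fingers measure 123 mm over their backs; the gripper's body (75 mm by 187 mm) begins 45 mm behind the grasp point.
Start: joints at [-80.352, 17.928, 85.812, -0, 76.261, -12.8], TCP at [0.2, -0.485, 0.231] pointing down, gripper open.
Joint ranges: [-168.41, 168.41], [-55.51, 124.54], [10.69, 146.95], [-70.63, 250.63], [1, 178], [-165.06, 165.06]. Speed limits (degrees/s): [136.94, 136.94, 172.46, 180, 180, 180].

### API

Orientations are given as [roll, pitch, yaw] about the fixed x, y, z axes, in that order (R = Rz(yaw) Ry(pitch) Rx(roll)).
In Python, from station import bot gives the robot as it stands.
- The arm moves only by the shell command python3 -m pendant 'ROWS'. ROWS is JSON, a list of rows, each a list of 3 entries, a list of its own where there are three numbers: the opening, from 0 (shut) to 1 (fully open), then the shift along the tool's x, y, z in cm, then the turn about the tool's z in rad. In form: [[jaw, [dx, dy, dz], twist], ...]. A call has 1 to 20 rows; each row is the pose to reach, as a shift and turn from the pose commanded when the call began, along the tool's axes at that moment; what a row does not reach only later rows make up. A row lasts 1/8 s, in which the tool goes at most 62.5 mm and 10.7 degrees, less where a joint would pass 70% of its speed; a pose out of reach is approached as far as the arm can. A call with a gripper value outside its range is refused whole. The fingers move at their own pace and stop on an object; the grip force is fixed at half the most. Time passes only in rows, so rows that repeat a pose let the fingers close. It gives the time, the measured TCP pose, the force, the opening and the grip force at its end, in the units of the state.
- bot.read_state(): the state, without advancing time (a new reading comes with each control period).
- bot.snapshot(name): name is "side" or "top" or "wrist"; returns a dict with "color" (384x512x3 uint8, red, green, blue), "z_map" (384x512 float32, m along the optical axis (not along the pixel's ray), 0 where there is no reading), "vertical_fov" (degrees; the focal length in pixels is half the picture's height over the tangent of half this angle, whatever the lens; pixels are square), "cx", "cy" (the principal point, pixels), "dist_coeffs" ([k1, k2, p1, p2, k3] as OpenCV has them; the pictures are not rectified), "rvec" (rotation vector, rad) and "tvec" (3), from world to camera coordinates, as OpenCV has them. Camera axes: x right, y down, z forward; pixel columns grow to the right and rows downward; lengths in m; the calibration is good to about 2 mm. A picture is of the moment at which its call begins.
- bot.job_done(): hands the job in; it is judged then, once.
The state is a dict: "clock": time; "joint_pos": joint angles; "qd": joint speeds; "tau": joint torques, N m; "position": TCP position; "tool_rot": TCP orientation; "ft_force": force on the tool from outside, world axes, zero at the start; "moment": the same for the moment, N m; "opening": opening from 0.0 (shut) to 1.0 (fully open); "grip_force": force on a finger pad.
Only numpy, scipy, OpenCV 4.12 (cv2) and the standard library are available. Lean on these libraries where they do the work, as an engineer would, in place of code of your own. Each camera call takes 0.05 s, during which the arm holds its last target. There are 200 camera calls.

### The job

Load the plate warmer: press the blue-topped microplate down hard with your fingertips, against the sprung metal plate it lies on, until its top is below the steel hold-down, and keep it pressed while you slide it back beneath the leaf spring until it is fully home against the back stop. Let go, and only then press the green start key. Never lift or tip the plate, and leave the beaker, dish and dropper bottle beside the warmer where they stand.

Things in the scene. Friction and masses are not known exactly. Their poses are not given: they have to be found in the camera images.
- warmer: Plate warmer, white and grey bench device, 252 x 119 mm, fixed. Origin: on the worktop under its loading channel. x = loading direction, y across, z up. Control panel at x -137 to -90 mm, 37 mm high; back stop face at x +100 mm; white guide rails with inner faces at y +-45 mm, tops 50 mm high, leave the microplate about 2 mm play each side. Nothing overhangs the channel at x < 62 mm.
- flange_edge (a point): Lower front edge of the steel hold-down (a bridge across the channel's rear, from x = 62 mm to the back stop, 68 mm high), mid-width, 58 mm above the worktop. The plate's blue top must be pressed below this edge to pass: with the sprung plate up it stands 4 mm too high and butts on the upright front flange.
- leaf_tip (a point): Rear tip of the leaf spring: two brass tines under the hold-down, fixed behind its front flange and hanging down towards the rear. The plate lifts them as it passes; they then press on its top with about 4 N and drag.
- back_stop (a point): Middle of the back stop's face, 50 mm above the worktop; the plate's leading edge rests against it when home.
- platen (a joint): Sprung aluminium plate (186 x 86 mm) under the microplate, along the whole channel; moves straight down without tilting. Value: 0 m up (top 46 mm above the worktop) to 0.009 m bottomed. Resists with 5 N plus 1.8 N per mm (12 N at 4 mm, 16 N at 6 mm, 21 N at 9 mm). It is slippery: friction with the microplate about 0.2.
- plate: Sealed microplate, 128 x 86 x 16 mm, about 0.12 kg: white, with a grippy blue mat (118 x 76 mm, friction about 1) as its top, 16 mm above the underside. Loose in the channel before the hold-down, on the sprung plate. Origin: centre of the underside; x along its long side to the back stop, z up. A fingertip pressed 5 to 8 mm down on the mat carries it along by friction; it stays flat.
- plate_home (a point): Where the plate's origin is once loaded: leading edge on the back stop, mat held up against the hold-down, sprung plate about 4 mm down. 42 mm above the worktop, 42 to 58 mm further along the channel than at the start; x axis = loading direction.
- start_key_top (a point): Centre of the top of the round green start key (22 mm across) on the control panel, about 48 mm above the worktop, 9 mm above its black collar; pressed straight down.
- start_key (a joint): Travel of the start key: 0 m up, 0.005 m fully pressed (5 N); springs back.
- beaker: Small glass beaker, 52 mm wide, 60 mm high, loose beside the warmer. Origin: centre of the underside.
- dish: Clear petri dish, 59 mm across, 13 mm high, loose beside the warmer. Origin: centre of the underside.
- dropper: Small amber dropper bottle with black cap, 28 mm across, 67 mm high, loose beside the warmer. Origin: centre of the underside.

How it is judged (in metres and radians):
On the way, in this order (a step that is already met when the one before it is completed fails the run):
1. fingers press the plate down below the hold-down, ahead of it (value of joint platen above 0.004 m and contact force between the fingers and plate above 3 N and x of plate in the frame of plate_home below -0.02 m), for 0.1 s.
2. plate fully home under the leaf spring, and let go (x of plate in the frame of plate_home above -0.004 m and z of plate in the frame of plate_home below 0.0025 m and contact force between the fingers and plate below 0.2 N), for 0.2 s.
3. start key pressed (value of joint start_key above 0.0035 m), for 0.05 s.
At the end, for the whole second after the job is handed in: Plate at rest within 4 mm of the back stop (centre within 6 mm of home), flat to 0.04 rad, its top under the hold-down (at most 2.5 mm above home height) so the sprung plate stays at least 2 mm down; the start key was pressed after that (3.5 mm or more) and is up again (x of plate in the frame of plate_home above -0.004 m and horizontal distance between plate and plate_home below 0.006 m and z of plate in the frame of plate_home below 0.0025 m and angle between the z axis of plate and the z axis of warmer, either way round below 0.04 rad and value of joint platen above 0.002 m and value of joint start_key below 0.0015 m and linear speed of plate below 0.01 m/s); the robot touches nothing.
It fails at once if the plate is lifted off or tipped (z of plate in the frame of warmer above 0.052 m or angle between plate's own z axis and vertical above 0.12 rad).
It fails at once if the start key is pressed before the plate is home (value of joint start_key above 0.0025 m and x of plate in the frame of plate_home below -0.006 m).
It fails at once if a bystander is disturbed (distance of any of beaker, dish, dropper from where it was at the start of the episode above 0.015 m or angle between any of beaker, dropper's own z axis and vertical above 0.4 rad).
It also fails if it takes over 38 s, if anything falls off the work surface, if the arm or the gripper's body presses on something with over 40 N, if the wrist force passes 120 N, or if a joint passes its speed limit or range.

## Working session

There is one attempt and no reset: what is moved stays moved. The work goes in short steps, Python scripts to look and compute and a shell command to move; the robot and the scene stay as the last step left them, time stands still between calls to the robot, and variables do not carry over. Pictures are saved under pics/ and viewed, at most 10 in all, crops included, and the job is handed in when it is done.

```bash
mkdir -p pics; cat > h.py <<'E'
from station import bot
import numpy as np, cv2
def snap(n,f=None):
    s=bot.snapshot(n)
    if f: cv2.imwrite('pics/'+f,s['color'][:,:,::-1])
    return s
def cam(s):
    h=s['color'].shape[0]; f=h/2/np.tan(np.radians(s['vertical_fov'])/2)
    K=np.array([[f,0,s['cx']],[0,f,s['cy']],[0,0,1]]); R=cv2.Rodrigues(np.array(s['rvec'],float))[0]
    return K,np.array(s['dist_coeffs'],float),R,np.array(s['tvec'],float).ravel()
def rays(s,uv):
    K,D,R,t=cam(s)
    p=cv2.undistortPoints(np.array(uv,float).reshape(-1,1,2),K,D).reshape(-1,2)
    d=np.c_[p,np.ones(len(p))]
    return -R.T@t, d@R, d
def at_z(s,uv,z):  # intersect plane
    c,d,_=rays(s,uv); return c+d*((z-c[2])/d[:,2])[:,None]
def depth(s,uv):
    c,d,_=rays(s,uv); zz=np.array([np.median(s['z_map'][int(v)-1:int(v)+2,int(u)-1:int(u)+2]) for u,v in uv]); return c+d*zz[:,None]
E
python3 - <<'E'
from h import *
for n in('top','side'):
    s=snap(n,n+'0.png'); K,D,R,t=cam(s); print(n,-R.T@t,K[0,0],R[2])
st=bot.read_state();print(st['clock'],st['position'],st['tool_rot'],st['ft_force'],bot.tips_ahead)
a=cv2.imread('pics/top0.png');b=cv2.imread('pics/side0.png')
cv2.imwrite('pics/top0b.png',cv2.resize(a,(800,600)))
E
```

```text
top [ 0.43778108 -0.17014775  0.9293189 ] 372.61972739156835 [ 0.15651331 -0.02860846 -0.98726143]
side [0.41185445 0.56373876 0.44187622] 409.393740398193 [ 0.19307137 -0.87627081 -0.44144412]
0.1 [ 0.20041588 -0.48501928  0.2304573 ] [-1.79940209e+02 -1.17392567e-02  2.24505087e+01] [ 0.21530651 -0.89748197 -0.74199171] 0.022
```

View pics/top0b.png

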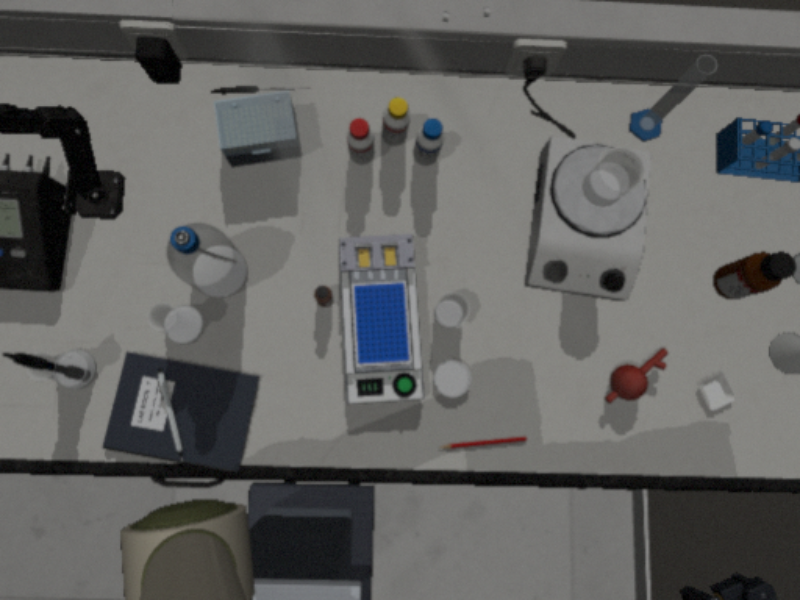

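View pics/side0.png

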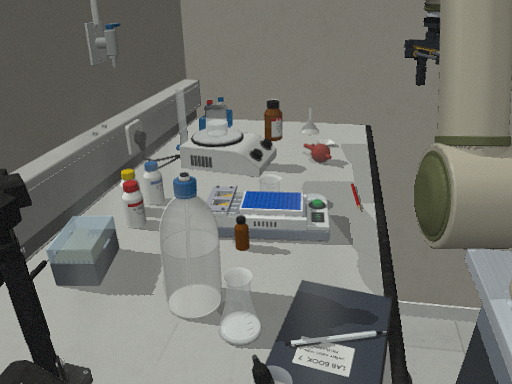

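The top view shows the warmer with its mat at about (383,322) in the 800 px picture and the green key at (404,384). The channel runs up the image; the dropper is at (324,296), with the beaker and dish at (450,311) and (452,379). I'll enlarge it.

```bash
python3 - <<'E'
from h import *
s=snap('top'); im=s['color'][:,:,::-1]
x0,y0=190,140
cv2.imwrite('pics/c1.png',cv2.resize(im[y0:y0+125,x0:x0+125],None,fx=4.8,fy=4.8,interpolation=cv2.INTER_CUBIC))
hsv=cv2.cvtColor(s['color'],cv2.COLOR_RGB2HSV)
m=((hsv[...,0]>105)&(hsv[...,0]<128)&(hsv[...,1]>130)).astype(np.uint8); m[:,:215]=0;m[:,275:]=0;m[:170]=0;m[250:]=0
uv=np.argwhere(m)[:,::-1]; P=at_z(s,uv,.062)
r=cv2.minAreaRect((P[:,:2]*1000).astype(np.float32)); print('mat',r)
c,d,_=rays(s,uv); print('depth z',np.median(depth(s,uv),0))
g=((hsv[...,0]>50)&(hsv[...,0]<80)&(hsv[...,1]>130)).astype(np.uint8); g[:,:245]=0;g[:,275:]=0;g[:230]=0;g[260:]=0
uv=np.argwhere(g)[:,::-1]; P=at_z(s,uv,.048);print('key',len(uv),P.mean(0),np.ptp(P,0),np.median(depth(s,uv),0))
E
```

```text
mat ((541.3010864257812, -176.28643798828125), (115.43061065673828, 73.4529800415039), 5.3330159187316895)
depth z [ 0.54022927 -0.17611836  0.0630988 ]
key 92 [ 0.45113892 -0.21421441  0.048     ] [2.56612892e-02 2.14093200e-02 1.11022302e-16] [ 0.45047321 -0.21510956  0.04812096]
```

View pics/c1.png

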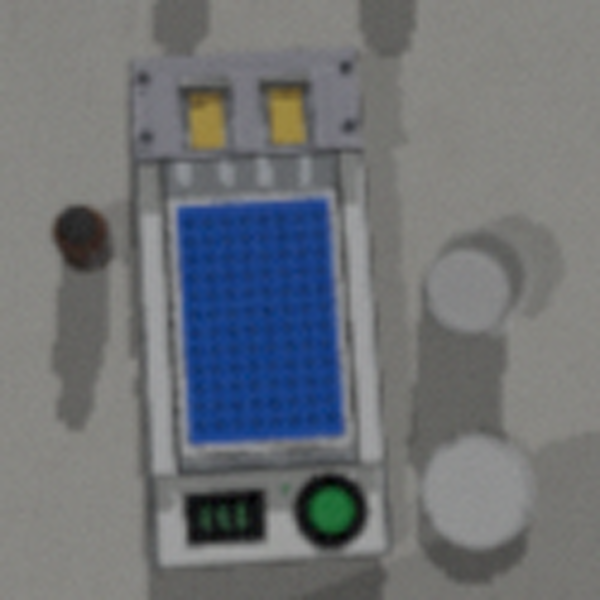

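The crop shows the mat corners at (178,208), (330,198), (345,436) and (188,444). The hold-down front edge runs from (137,160) to (363,153), the panel's rear edge is at about y=470, and the key is at (331,510).

```bash
python3 - <<'E'
from h import *
s=snap('top')
f=lambda p,z: at_z(s,[((a+.5)/4.8-.5+190,(b+.5)/4.8-.5+140) for a,b in p],z)
A=f([(137,161),(362,152),(133,60),(358,50)],.068); print('hold',A)
print('panel',f([(157,478),(385,463),(160,566),(387,550)],.037))
print('railsL',f([(160,215),(178,470)],.05),'R',f([(345,205),(360,462)],.05))
B=f([(178,208),(330,198),(345,436),(188,444)],.062);print('mat',B,B.mean(0))
for a,b in((A[0],A[2]),(A[1],A[3]),(B[3],B[0]),(B[2],B[1])): print(np.degrees(np.arctan2(*(b-a)[1::-1])))
print('obj',f([(80,225)],.067),f([(468,290)],.06),f([(478,490)],.013))
E
```

```text
hold [[ 0.61688038 -0.11383989  0.068     ]
 [ 0.62526707 -0.22416666  0.068     ]
 [ 0.66775415 -0.10971566  0.068     ]
 [ 0.67698875 -0.22100809  0.068     ]]
panel [[ 0.46392779 -0.12839476  0.037     ]
 [ 0.47460198 -0.24111859  0.037     ]
 [ 0.42114178 -0.13158767  0.037     ]
 [ 0.43197643 -0.24298756  0.037     ]]
railsL [[ 0.59358529 -0.12524692  0.05      ]
 [ 0.4677134  -0.13906062  0.05      ]] R [[ 0.6017984  -0.21738856  0.05      ]
 [ 0.47419396 -0.22781538  0.05      ]]
mat [[ 0.59525362 -0.13455187  0.062     ]
 [ 0.60282002 -0.20924583  0.062     ]
 [ 0.48598591 -0.21947758  0.062     ]
 [ 0.479888   -0.14381634  0.062     ]] [ 0.54098689 -0.17677291  0.062     ]
4.634713500320896
3.494633429586311
4.591302280904934
5.004910208380909
obj [[ 0.5843059 -0.0874112  0.067    ]] [[ 0.55947909 -0.27847434  0.06      ]] [[ 0.46329139 -0.29082658  0.013     ]]
```

```bash
python3 -m pendant '[[0,[6,-2.2,0],0.1],[0,[12,-4.4,0],0.2],[0,[18,-6.7,0],0.305],[0,[24,-9,0],0.305],[0,[30,-11.2,0],0.305],[0,[36,-13.4,0],0.305],[0,[42.3,-15.8,0],0.305],[0,[42.3,-15.8,0],0.305],[0,[42.3,-15.8,3],0.305],[0,[42.3,-15.8,6],0.305],[0,[42.3,-15.8,9],0.305],[0,[42.3,-15.8,11.5],0.305],[0,[42.3,-15.8,12.5],0.305],[0,[42.3,-15.8,12.5],0.305],[0,[42.3,-15.8,12.5],0.305]]'
python3 - <<'E'
from h import *
s=snap('side'); cv2.imwrite('pics/s1.png',cv2.resize(s['color'][150:290,180:360,::-1],None,fx=4,fy=4,interpolation=cv2.INTER_CUBIC))
st=bot.read_state();print(st['clock'],st['position'],st['tool_rot'],st['ft_force'],st['opening'])
E
```

```text
clock: 2.08
position: [0.5314, -0.1781, 0.107]
tool_rot: [179.9, -0.1, 5.0]
ft_force: [-0.1, 0.7, -0.2]
opening: 0.003
grip_force: 0.0
2.125 [ 0.53146879 -0.17800506  0.10695644] [ 1.79939973e+02 -8.28040000e-02  4.97108184e+00] [-0.20122509 -0.33283324  0.04536853] 0.0004578713914967368
```

View pics/s1.png

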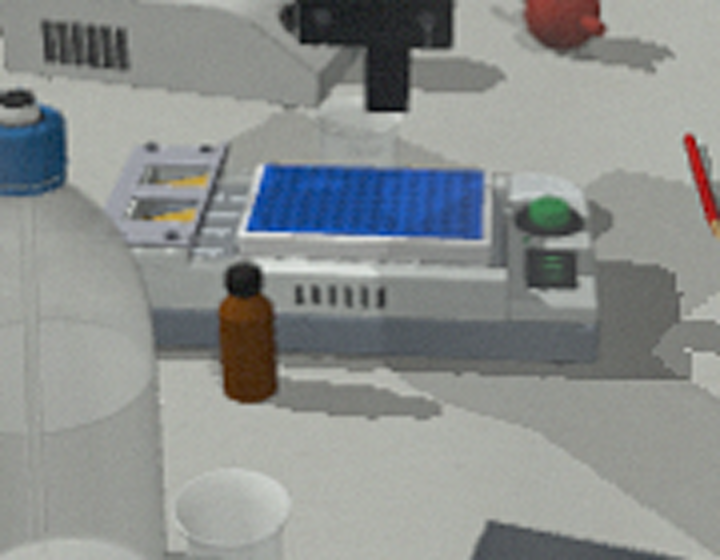

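The closed fingertips, at (387,108) in the crop, hang above the middle of the mat. Next I press down.

```bash
python3 -m pendant '[[0,[0,0,1.2],0],[0,[0,0,2.0],0],[0,[0,0,2.3],0],[0,[0,0,2.5],0],[0,[0,0,2.7],0],[0,[0,0,2.9],0],[0,[0,0,3.0],0],[0,[0,0,3.0],0],[0,[0,0,3.0],0],[0,[0,0,3.0],0]]'
```

```text
clock: 3.38
position: [0.5311, -0.1777, 0.076]
tool_rot: [180.0, -0.0, 5.0]
ft_force: [-0.4, 0.3, -0.1]
opening: 0.003
grip_force: 0.0
```

```bash
python3 - <<'E'
from h import *
s=snap('side'); cv2.imwrite('pics/s2.png',cv2.resize(s['color'][150:290,180:360,::-1],None,fx=4,fy=4,interpolation=cv2.INTER_CUBIC))
st=bot.read_state();print(st['clock'],st['position'],st['tool_rot'],st['ft_force'],st['moment'],st['tau'],bot.tips_ahead)
E
```

```text
3.425 [ 0.53109141 -0.17770913  0.07597096] [ 1.79996253e+02 -4.93949362e-03  4.97287767e+00] [ 0.17499923 -0.02625272 -0.60100247] [ 0.0122629   0.03015144 -0.03184228] [ 2.37315962e-04 -4.68814480e+01 -2.13142401e+01  4.82070458e-02
 -5.37650962e-02 -1.24111972e-05] 0.022
```

View pics/s2.png

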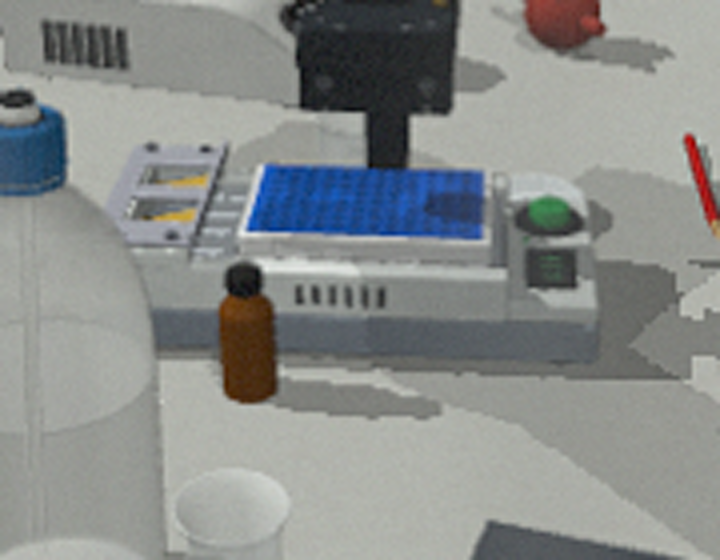

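The fingertips, at (387,168), appear at the far edge of the mat instead of on it, and the force is zero. I'll check this with depth.

```bash
python3 - <<'E'
from h import *
s=snap('side'); K,D,R,t=cam(s)
q=lambda p:(180+p[0]/4,150+p[1]/4)
pts=[q(p) for p in [(387,160),(387,150),(387,130),(375,160),(400,160),(387,185),(387,225),(270,200),(470,225),(480,180),(247,290)]]
for p,P in zip(pts,depth(s,pts)): print(np.round(p,1),np.round(P,4))
print(cv2.projectPoints(np.array([[.531,-.1777,.054],[.531,-.1777,.062],[.541,-.1765,.062],[.4511,-.2142,.048]]),cv2.Rodrigues(R)[0],t,K,D)[0].reshape(-1,2)-[180,150])
s=snap('top');K,D,R,t=cam(s)
uv=[(190+a/4.8,140+b/4.8) for a,b in [(200,420),(320,420),(200,230),(310,220)]];print(depth(s,uv))
w=snap('wrist','w1.png')
E
```

```text
[276.8 190. ] [ 0.5262 -0.1662  0.0887]
[276.8 187.5] [ 0.526  -0.1648  0.0949]
[276.8 182.5] [ 0.5259 -0.1641  0.1061]
[273.8 190. ] [ 0.5322 -0.1659  0.0883]
[280. 190.] [ 0.5198 -0.1675  0.0886]
[276.8 196.2] [ 0.5303 -0.1926  0.0615]
[276.8 206.2] [ 0.5234 -0.1494  0.061 ]
[247.5 200. ] [ 0.5871 -0.167   0.0607]
[297.5 206.2] [ 0.4827 -0.1553  0.0615]
[300. 195.] [ 0.4832 -0.2064  0.0615]
[241.8 222.5] [ 0.5783 -0.0791  0.0583]
[[ 95.25197047  52.63115936]
 [ 95.26401298  49.16918587]
 [ 90.36362492  49.06246312]
 [135.34487156  50.23738305]]
[[ 0.46863363 -0.15847249  0.42375002]
 [ 0.47457283 -0.19570081  0.3456484 ]
 [ 0.53137983 -0.15512601  0.37310374]
 [ 0.53569775 -0.18968521  0.37338572]]
```

View pics/w1.png

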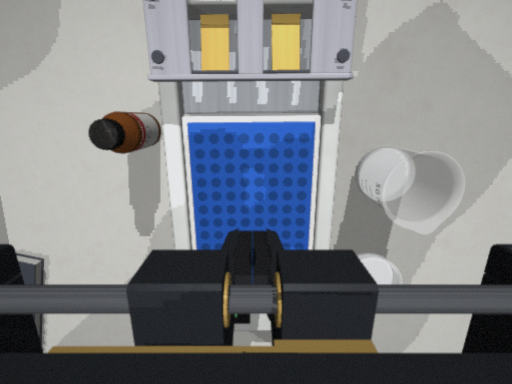

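Depth puts the finger ends at z≈0.084, about 22 mm above the mat, so the true tips sit higher than the nominal offset says. I'll go down in small steps and watch the force.

```bash
python3 -m pendant '[[0,[0,0,0.5],0],[0,[0,0,1.0],0],[0,[0,0,1.5],0],[0,[0,0,1.8],0],[0,[0,0,1.8],0],[0,[0,0,1.8],0]]'; python3 -c "
from h import *
st=bot.read_state();print(st['ft_force'],st['position'])"; python3 -m pendant '[[0,[0,0,0.2],0],[0,[0,0,0.4],0],[0,[0,0,0.4],0],[0,[0,0,0.4],0]]'
```

```text
clock: 4.32
position: [0.5312, -0.1777, 0.0581]
tool_rot: [180.0, -0.0, 5.0]
ft_force: [-0.0, 0.2, -0.8]
opening: 0.004
grip_force: 0.0
[-0.04622146  0.19406966 -0.77646533] [ 0.53115504 -0.17771959  0.05805519]
clock: 4.82
position: [0.5312, -0.1777, 0.0543]
tool_rot: [180.0, -0.0, 5.0]
ft_force: [-1.7, 0.4, 5.0]
opening: 0.002
grip_force: 2.4
```

Contact came at TCP z≈0.0545. I'll press about 7 mm further.

```bash
python3 -m pendant '[[0,[0,0,0.2],0],[0,[0,0,0.4],0],[0,[0,0,0.6],0],[0,[0,0,0.7],0],[0,[0,0,0.7],0],[0,[0,0,0.7],0]]'; python3 - <<'E'
from h import *
s=snap('side'); cv2.imwrite('pics/s3.png',cv2.resize(s['color'][150:290,180:360,::-1],None,fx=4,fy=4,interpolation=cv2.INTER_CUBIC))
P=depth(s,[(180+a/4,150+b/4) for a,b in [(270,215),(320,225),(470,225),(340,195)]]);print(P)
E
```

```text
clock: 5.58
position: [0.5316, -0.178, 0.0484]
tool_rot: [179.9, -0.1, 5.0]
ft_force: [-4.2, 1.0, 14.7]
opening: 0.007
grip_force: 7.6
[[ 0.58626324 -0.16261463  0.05430498]
 [ 0.55822651 -0.15328483  0.05584739]
 [ 0.48389653 -0.1677626   0.05490596]
 [ 0.55473216 -0.18979191  0.05495   ]]
```

View pics/s3.png

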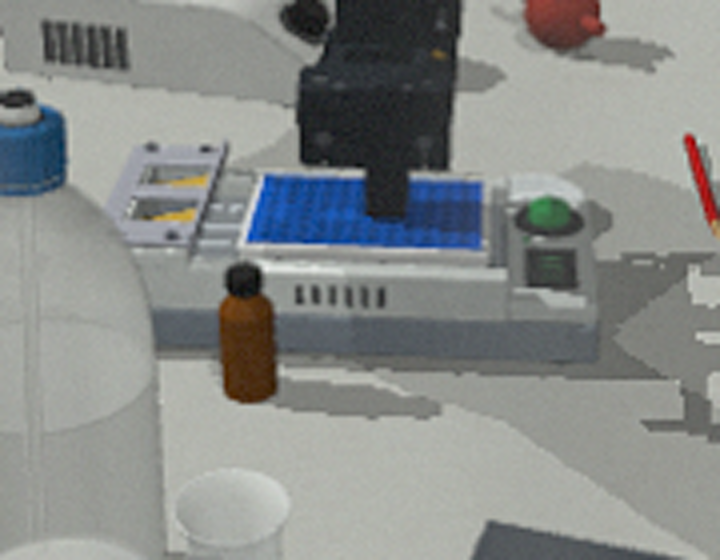

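The fingertips are on the mat at (387,215) and the mat is level and down about 6 mm. I'll press 1 mm more and slide.

```bash
python3 -m pendant '[[0,[0,0,0.1],0],[0,[0,0,0.15],0],[0,[0.2,0,0.15],0],[0,[0.5,0,0.15],0],[0,[0.8,0,0.15],0],[0,[1.1,0,0.15],0],[0,[1.4,0,0.15],0],[0,[1.7,0,0.15],0],[0,[2.0,0,0.15],0],[0,[2.3,0,0.15],0],[0,[2.6,0,0.15],0],[0,[2.6,0,0.15],0]]'; python3 - <<'E'
from h import *
s=snap('top')
hsv=cv2.cvtColor(s['color'],cv2.COLOR_RGB2HSV)
s=snap('side','s4f.png'); cv2.imwrite('pics/s4.png',cv2.resize(s['color'][150:290,180:360,::-1],None,fx=4,fy=4,interpolation=cv2.INTER_CUBIC))
E
```

```text
clock: 7.12
position: [0.5582, -0.1763, 0.0475]
tool_rot: [179.9, -0.2, 5.0]
ft_force: [-2.0, -0.1, 16.9]
opening: 0.01
grip_force: 8.4
```

View pics/s4.png

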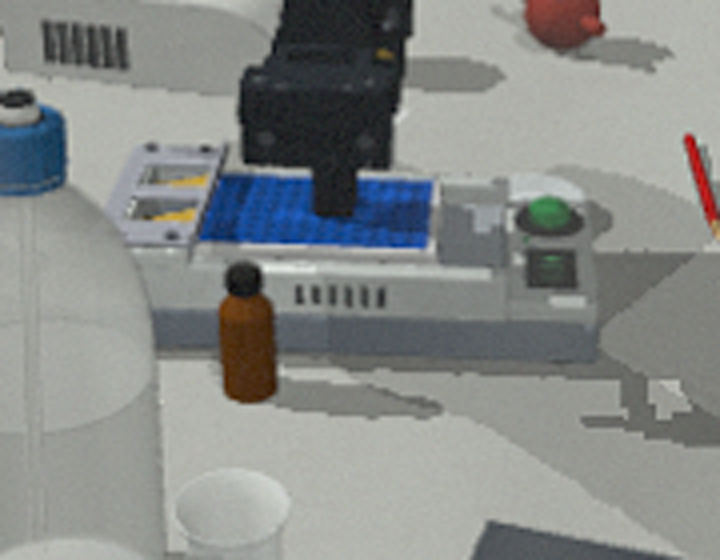

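The plate moved with the finger: its rear edge went from px 484 to 434, and its front is passing under the flange. I'll continue.

```bash
python3 -m pendant '[[0,[0.3,0,0.05],0],[0,[0.6,0,0.05],0],[0,[0.9,0,0.05],0],[0,[1.2,0,0.05],0],[0,[1.5,0,0.05],0],[0,[1.8,0,0.05],0],[0,[2.1,0,0.05],0],[0,[2.3,0,0.05],0],[0,[2.5,0,0.05],0],[0,[2.5,0,0.05],0]]';python3 -m pendant '[[0,[0.1,0,0],0],[0,[0.2,0,0],0],[0,[0.3,0,0],0],[0,[0.3,0,0],0]]'
```

```text
clock: 8.48
position: [0.5825, -0.174, 0.0468]
tool_rot: [179.9, -0.1, 5.0]
ft_force: [-4.7, -0.2, 16.3]
opening: 0.005
grip_force: 8.1
clock: 8.98
position: [0.5854, -0.1737, 0.0468]
tool_rot: [179.9, -0.1, 5.0]
ft_force: [-5.2, -0.6, 15.9]
opening: 0.008
grip_force: 8.0
```

```bash
python3 -m pendant '[[0,[0.1,0,0],0],[0,[0.2,0,0],0],[0,[0.2,0,0],0]]';python3 -m pendant '[[0,[0.1,0,0],0],[0,[0.2,0,0],0],[0,[0.2,0,0],0]]'; python3 - <<'E'
from h import *
s=snap('side'); cv2.imwrite('pics/s5.png',cv2.resize(s['color'][150:290,180:360,::-1],None,fx=4,fy=4,interpolation=cv2.INTER_CUBIC))
E
```

```text
clock: 9.35
position: [0.5868, -0.1736, 0.0467]
tool_rot: [179.9, 0.0, 5.0]
ft_force: [-7.4, -0.2, 16.9]
opening: 0.003
grip_force: 8.5
clock: 9.72
position: [0.5868, -0.1736, 0.0462]
tool_rot: [180.0, 0.3, 5.0]
ft_force: [-19.6, -2.5, 19.8]
opening: 0.005
grip_force: 10.1
```

View pics/s5.png

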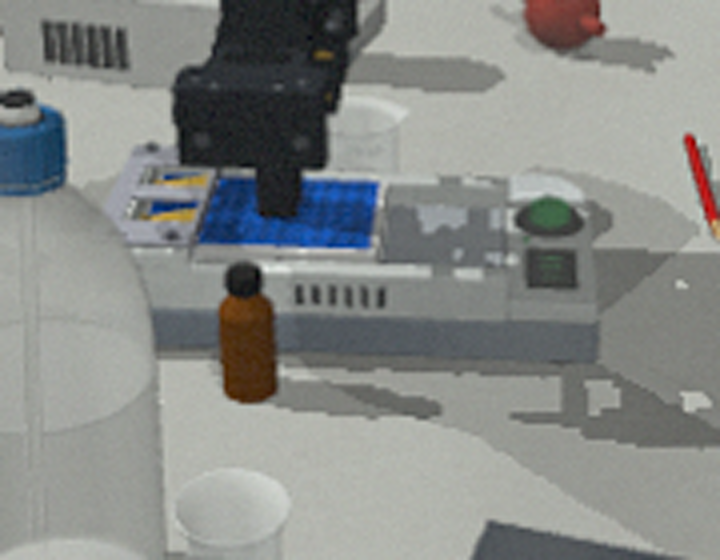

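The force jumped to 20 N with no further motion at 55.6 mm of travel, so the plate is on the back stop; the picture shows its rear edge at px 378. Next I lift straight up.

```bash
python3 -m pendant '[[0,[-0.1,0,0],0],[0,[-0.1,0,-0.2],0],[0,[-0.1,0,-0.4],0],[0,[-0.1,0,-0.7],0],[0,[-0.1,0,-1.5],0],[0,[-0.1,0,-3],0],[0,[-0.1,0,-5],0],[0,[-0.1,0,-5],0],[0,[-0.1,0,-5],0],[0,[-0.1,0,-5],0]]'; python3 - <<'E'
from h import *
s=snap('side'); cv2.imwrite('pics/s6.png',cv2.resize(s['color'][150:290,180:360,::-1],None,fx=4,fy=4,interpolation=cv2.INTER_CUBIC))
print(depth(s,[(180+a/4,150+b/4) for a,b in [(230,225),(300,225),(360,225),(370,190)]]))
st=bot.read_state();p=st['position'];print(st['clock'],p,st['tool_rot'],st['ft_force'])
y=np.radians(st['tool_rot'][2]);d=np.array([.4511,-.2142])-p[:2]
print(np.cos(y)*d[0]+np.sin(y)*d[1],np.sin(y)*d[0]-np.cos(y)*d[1])
E
```

```text
clock: 11.02
position: [0.5876, -0.1726, 0.0942]
tool_rot: [-180.0, 0.1, 5.0]
ft_force: [-0.6, -1.1, 0.8]
opening: 0.005
grip_force: 0.0
[[ 0.60223245 -0.14218318  0.0577001 ]
 [ 0.56769037 -0.14928927  0.05708368]
 [ 0.53805779 -0.15517064  0.05665895]
 [ 0.53973079 -0.19538074  0.0563745 ]]
11.075 [ 0.58759279 -0.17260024  0.09423147] [-1.79962438e+02  5.77515731e-02  4.97371434e+00] [ 0.94037686 -0.9281864  -0.71057432]
-0.13958548504302165 0.02960936851567935
```

View pics/s6.png

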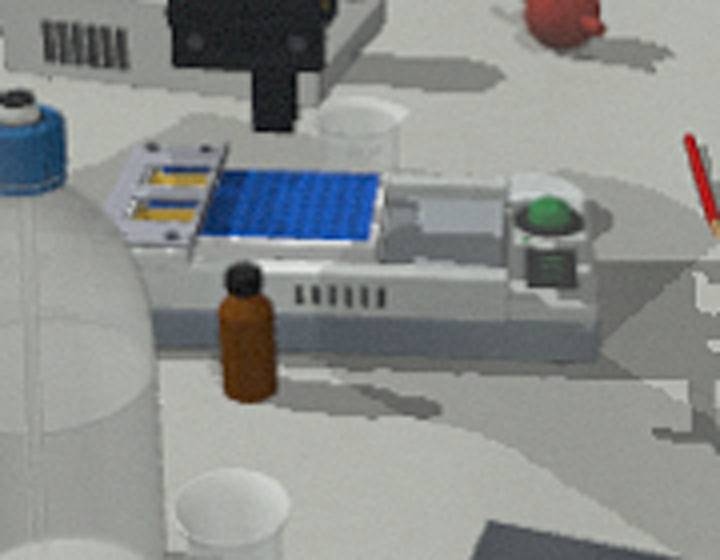

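The plate sits home, flat, with its mat at about 57 mm, and nothing else has moved. Now the key.

```bash
python3 -m pendant '[[0,[-4,0.8,0],0],[0,[-9,1.9,0],0],[0,[-14,3,0],0],[0,[-14,3,0],0],[0,[-14,3,2],0],[0,[-14,3,4],0],[0,[-14,3,5],0],[0,[-14,3,5.4],0],[0,[-14,3,5.6],0],[0,[-14,3,5.7],0],[0,[-14,3,5.7],0],[0,[-14,3,5.7],0]]'
```

```text
clock: 12.58
position: [0.4512, -0.2149, 0.0383]
tool_rot: [180.0, -0.0, 5.0]
ft_force: [1.4, 1.9, 2.4]
opening: 0.004
grip_force: 1.5
```

```bash
python3 -m pendant '[[0,[0,0,0.1],0],[0,[0,0,0.2],0],[0,[0,0,0.25],0],[0,[0,0,0.25],0],[0,[0,0,0.25],0]]';python3 -m pendant '[[0,[0,0,0.1],0],[0,[0,0,0.2],0],[0,[0,0,0.2],0],[0,[0,0,0.2],0]]'
```

```text
clock: 13.2
position: [0.4512, -0.2149, 0.0356]
tool_rot: [180.0, -0.0, 5.0]
ft_force: [1.2, 2.3, 5.3]
opening: 0.007
grip_force: 2.7
clock: 13.7
position: [0.4514, -0.2149, 0.0353]
tool_rot: [179.9, -0.0, 5.0]
ft_force: [-4.6, 6.8, 26.4]
opening: 0.004
grip_force: 13.0
```

The key bottomed (force rose past 5 N to 26 N with no further travel). I'll lift off and check.

```bash
python3 -m pendant '[[0,[0,0,-0.5],0],[0,[0,0,-2],0],[0,[0,0,-5],0],[0,[0,0,-9],0],[0,[0,0,-12],0],[0,[0,0,-12],0],[0,[0,0,-12],0],[0,[0,0,-12],0]]'; python3 - <<'E'
from h import *
s=snap('side'); a=cv2.imread('pics/side0.png')
print(depth(s,[(180+u/4,150+b/4) for u,b in [(230,225),(300,225),(360,225),(370,190),(547,210)]]))
hsv=cv2.cvtColor(s['color'],cv2.COLOR_RGB2HSV)
b=(hsv[...,0]>105)&(hsv[...,0]<128)&(hsv[...,1]>150); b[:190]=0; b[:,:225]=0
v,u=np.nonzero(b); print('mat px',u.min(),u.max(),v.min(),v.max())
E
```

```text
clock: 14.7
position: [0.4505, -0.2145, 0.1523]
tool_rot: [-179.9, 0.1, 5.0]
ft_force: [-0.6, 0.2, -1.2]
opening: 0.001
grip_force: 0.0
[[ 0.60252805 -0.14327925  0.0571036 ]
 [ 0.56766656 -0.14918034  0.05714246]
 [ 0.53807669 -0.15527829  0.05660127]
 [ 0.5393775  -0.19328348  0.05743955]
 [ 0.44765478 -0.20899461  0.04556547]]
mat px 225 407 192 378
```

The plate is unchanged and the key is back up.

```bash
python3 -c "
from station import bot
print(bot.job_done())"
```

```text
the job is handed in; nothing more can be done
None
```

The plate was pressed under the hold-down and slid home against the back stop. I then let go and pressed the green start key, which sprang back up. The job is handed in, but no verdict came back.

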